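# Lift the varnished foot from the drip tray with tongs

### The job

Two of the three freshly varnished furniture feet already stand on the slatted drying rack, the third is still in the drip tray. Use the spring tongs to take the foot that is in the tray and hold it up, upright and still over the tray, at least 10 cm above where it stood, so that I can wipe its underside; finish while holding it like that. The varnish is tacky, so the robot itself must not touch any foot, only the tongs may; leave the two on the rack, the paint tin and the sanding block where they are.

Things in the scene. Friction and masses are not known exactly. Their poses are not given: they have to be found in the camera images.
- tongs_grip (a point): Centre between the two black rubber grips of steel spring tongs that lie on edge (arms open level), 17 mm above the bench; x along the tongs to the heads, z up. Grips: 72 mm long, 3 to 31 mm above the bench, 51 mm over both outer faces when open; squeezed to 44 mm the tongs can be carried with the heads still open; let out beyond 51 mm they drop. 0.1 kg in all, balanced here.
- tongs_heads (a point): Middle of the space between the tongs' two heads, 90 mm ahead of tongs_grip at the same height; same axes. The heads are steel scoops 34 mm high and 40 mm long, each a shallow upright V that centres a round thing. Open, they are 85 mm apart inside at the bottoms of the Vs, 71 mm at the Vs' near edges; carried at 44 mm, 72 and 58 mm; shut on a foot when the grips are squeezed to about 34 mm.
- tongs_pivot (a point): Pivot cap at the tail of the tongs, 15 mm across, 34 mm tall, 95 mm behind tongs_grip; a thin hanging ring reaches 27 mm farther back.
- tongs_left (a joint): Angle of the tongs' left arm: 0 fully open, about 0.09 rad shut on a foot, 0.13 fully shut. The right arm has the same angle. Sprung open: about 4.5 N on each grip to start moving, 8.5 N at 0.09; squeeze the grips with 25 to 60 N to hold a foot.
- foot_1_center (a point): Centre (half-way up, 43 mm above the underside) of one of three alike turned beech furniture feet; z axis up its own axis. 50 mm across its round belly, 84 to 86 mm tall, about 0.11 kg, freshly varnished. Two stand upright on the slatted rack and one in the tray; which is where changes from start to start.
- foot_2_center (a point): Centre (half-way up, 43 mm above the underside) of one of three alike turned beech furniture feet; z axis up its own axis. 50 mm across its round belly, 84 to 86 mm tall, about 0.11 kg, freshly varnished. Two stand upright on the slatted rack and one in the tray; which is where changes from start to start.
- foot_3_center (a point): Centre (half-way up, 43 mm above the underside) of one of three alike turned beech furniture feet; z axis up its own axis. 50 mm across its round belly, 84 to 86 mm tall, about 0.11 kg, freshly varnished. Two stand upright on the slatted rack and one in the tray; which is where changes from start to start.
- tray: Square steel drip tray, fixed to the bench, 160 x 160 mm, rim 25 mm high, with a wire rack in it on which the foot stands with its underside 12 mm above the bench. Origin at the centre of its underside, z up.
- rack: Slatted wooden drying rack, fixed, 115 mm (its x) by 210 mm (its y), top 12 mm above the bench. Origin at the centre of its underside.
- paint_tin: Bystander: paint tin, 78 mm across, 77 mm tall, origin under its centre.
- sanding_block: Bystander: sanding block, 63 x 111 x 36 mm.
Things that resemble listed ones, but are neither listed nor needed, are in the scene too. What is shaped like the part that bears foot_1_center but pink is not meant.

How it is judged (in metres and radians):
On the way:
1. the tongs are picked up by the gripper (height (world z) of tongs_grip above 0.035 m and contact force between the fingers and tongs above 1 N), for 0.2 s.
At the end, for the whole second after the job is handed in: The foot from the tray is held only by the tongs (arm angle 0.04 to 0.125), centre 0.14 m or more above the bench, within 80 mm of the tray centre from above, upright within 0.35 rad, slower than 20 mm/s; the others stand on the rack within 15 mm of their starts; fingers hold the tongs (((height (world z) of foot_1_center above 0.14 m and horizontal distance between foot_1_center and tray below 0.08 m and angle between foot_1_center's own z axis and vertical below 0.35 rad and contact force between tongs and foot_1 above 0.5 N and contact force between each of the fingers, tray and foot_1 below 0.05 N and linear speed of foot_1 below 0.02 m/s and distance of each of foot_2_center, foot_3_center from where it was at the start of the episode below 0.015 m and horizontal distance between each of foot_2_center, foot_3_center and rack below 0.1 m and angle between each of foot_2_center, foot_3_center's own z axis and vertical below 0.1 rad) or (height (world z) of foot_2_center above 0.14 m and horizontal distance between foot_2_center and tray below 0.08 m and angle between foot_2_center's own z axis and vertical below 0.35 rad and contact force between tongs and foot_2 above 0.5 N and contact force between each of the fingers, tray and foot_2 below 0.05 N and linear speed of foot_2 below 0.02 m/s and distance of each of foot_1_center, foot_3_center from where it was at the start of the episode below 0.015 m and horizontal distance between each of foot_1_center, foot_3_center and rack below 0.1 m and angle between each of foot_1_center, foot_3_center's own z axis and vertical below 0.1 rad) or (height (world z) of foot_3_center above 0.14 m and horizontal distance between foot_3_center and tray below 0.08 m and angle between foot_3_center's own z axis and vertical below 0.35 rad and contact force between tongs and foot_3 above 0.5 N and contact force between each of the fingers, tray and foot_3 below 0.05 N and linear speed of foot_3 below 0.02 m/s and distance of each of foot_1_center, foot_2_center from where it was at the start of the episode below 0.015 m and horizontal distance between each of foot_1_center, foot_2_center and rack below 0.1 m and angle between each of foot_1_center, foot_2_center's own z axis and vertical below 0.1 rad)) and contact force between the fingers and tongs above 1 N and value of joint tongs_left between 0.04 and 0.125 rad); the arm keeps its last pose, push and grip.
It fails at once if the robot touches a varnished foot itself (contact force between any of the fingers, the arm and foot_1 above 0.3 N or contact force between any of the fingers, the arm and foot_2 above 0.3 N or contact force between any of the fingers, the arm and foot_3 above 0.3 N).
It fails at once if a second foot is disturbed (distance of each of foot_1_center, foot_2_center from where it was at the start of the episode above 0.015 m or distance of each of foot_1_center, foot_3_center from where it was at the start of the episode above 0.015 m or distance of each of foot_2_center, foot_3_center from where it was at the start of the episode above 0.015 m).
It fails at once if a bystander is pushed away by more than 30 mm (distance of any of paint_tin, sanding_block from where it was at the start of the episode above 0.03 m).
It also fails if it takes over 42 s, if anything falls off the work surface, if the arm or the gripper's body presses on something with over 40 N, if the wrist force passes 120 N, or if a joint passes its speed limit or range.

### The arm

A 6-joint arm with a two-finger parallel gripper is mounted at the origin on the work surface; the furniture and walls round the work are solid. World frame = base frame: x ahead of the robot, y to its left, z up, the work surface at z = 0. Lengths are in mm, angles in rad, forces in N, time in s.
With the tool pointing down it reaches from about 350 to 975 mm from the base axis. Payload 7.1 kg.
Tool frame: the origin (TCP) lies at the very end of the fingers, on their centre line; the grasp point (between the pads) lies 19 mm behind it; z points along the fingers, x is the direction in which the jaws open and shut, and the axes are right-handed (so a half turn about z gives the same grasp; the last joint's range is limited). The gripper opens to 88 mm and grips with 3 to 60 N. Pads are 20 mm wide; open, the fingers measure 115 mm over their backs; the gripper's body (75 mm by 178 mm) begins 61 mm behind the grasp point.
Start: joints at [-0.019, 0.423, 1.63, -0, 1.089, -0.019], TCP at [624.984, 0.026, 222.675] pointing down, gripper open.
Joint ranges: [-3, 3], [-0.9, 2.11], [0.09, 2.58], [-1.31, 4.45], [0.11, 2.69], [-2.54, 2.54]. Speed limits (rad/s): [2.39, 2.39, 3.01, 3.14, 3.14, 3.14].

### API

Orientations are given as a rotation vector (axis times angle).
In Python, from workcell import * gives the robot as it stands.
- The arm moves only by the tool arm_command, never from a script. Its argument "increments" is a list of rows, each a list of 2 entries, a list of its own where there are three numbers: the shift along the tool's x, y, z in cm, then the turn about the tool's z in degrees. In form: [[[dx, dy, dz], turn], ...]. A call has 1 to 20 rows; each row shifts and turns the pose as measured when the row begins, along the tool's axes as they then stand; what a row does not reach is not made up. A row lasts 1/10 s, in which the tool goes at most 50 mm and 8.59 degrees, less where a joint would pass 70% of its speed; a pose out of reach is approached as far as the arm can. A call is refused whole if a number of a shift passes 5 or a number of a turn 8.59, either way. A call with a gripper value outside its range is refused whole. "gripper" is the opening, from 0 (shut) to 1 (fully open), set as the call begins (left out, the last holds). The fingers move at their own pace and stop on an object; the grip force is fixed at half the most. Time passes only in rows, so rows that do not move let the fingers close. It gives the time, the measured TCP pose, the force and the opening at its end, in the units of the state.
- get_obs(): the state, without advancing time (a new reading comes with each control period).
- get_image(name): name is "scene" or "side" or "wrist"; returns the picture (400x640x3 uint8, red, green, blue); there is no depth.
- camera_params(name): a dict with "K" (3x3 intrinsics, pixels), "k1" (the pictures are not rectified: a ray, as slopes to the right and down, at radius r is drawn at 1 + k1 r^2 times it, then the intrinsics apply), "rvec" (rotation vector, rad) and "tvec" (3), from world to camera coordinates, as OpenCV has them; the wrist camera has in their place "T_tool_cam" (4x4, takes a point from camera to tool coordinates, whose origin is the TCP and whose axes are the tool frame's). Camera axes: x right, y down, z forward; pixel columns grow to the right and rows downward; lengths in mm; the calibration is good to about 2 mm. A picture is of the moment at which its call begins: read the wrist's pose just before it. camera_params takes no time and is no camera call.
- close_job(): hands the job in, once; it reports no verdict.
The state is a dict: "t": time; "qpos": joint angles; "qvel": joint speeds; "joint_torque": joint torques, N m; "ee_pos": TCP position; "orientation": TCP orientation; "ft_force": force on the tool from outside, world axes, zero at the start; "moment": the same for the moment, N m; "width": finger opening in mm.
Only numpy, scipy, OpenCV 4.12 (cv2) and the standard library are available. Lean on these libraries where they do the work, as an engineer would, in place of code of your own. Each camera call takes 0.05 s, during which the arm holds its last target.

## Working session

There is one attempt and no reset: what is moved stays moved. The work goes in short steps, Python scripts to look and compute and a tool call to move; the robot and the scene stay as the last step left them, time stands still between calls to the robot, and variables do not carry over. Pictures are saved under pics/ and viewed, and the job is handed in when it is done.

Besides the shell and the picture viewer there is one more tool, called after "Emit:" as name([rows], argument=value, ...), one row to a line, values as JSON. arm_command: Moves the arm, as the interface text tells. Its arguments: {"type":"object","properties":{"increments":{"type":"array","items":{"type":"array"}},"gripper":{"type":"number"}},"required":["increments"]}

```bash
mkdir -p pics; python3 - <<'E'
from workcell import *
import cv2
o=get_obs();print(o)
for n in("scene","side","wrist"):
    im=get_image(n);cv2.imwrite(f"pics/{n}0.png",im[:,:,::-1]);print(n,camera_params(n))
E
```

```text
{'t': 0.0, 'qpos': array([-1.90123314e-02,  4.23855385e-01,  1.63070148e+00, -2.15120224e-05,
        1.08861773e+00, -1.89926235e-02]), 'qvel': array([ 0.00089532,  0.0005698 , -0.00141439,  0.00012534, -0.00041476,
       -0.00078934]), 'joint_torque': array([ 1.28069914e-03, -5.44622147e+01, -2.73670936e+01,  6.42951974e-02,
        2.27214623e-02, -1.51321510e-04]), 'ee_pos': array([6.24426548e+02, 2.30132555e-02, 2.21888119e+02]), 'orientation': array([-3.14158066e+00,  1.52641208e-05,  2.48502002e-03]), 'ft_force': array([-0.90689128, -0.27333646, -0.11954267]), 'moment': array([-0.03366967, -0.00885947, -0.00700986]), 'width': 87.85957250382528}
scene {'K': array([[498.41028441,   0.        , 322.55349994],
       [  0.        , 498.41028441, 203.28764778],
       [  0.        ,   0.        ,   1.        ]]), 'k1': -0.03217893133316029, 'rvec': array([ 1.90608992, -1.00358693,  0.59424014]), 'tvec': array([-257.83847273,  298.47899668, 1067.63547854])}
side {'K': array([[387.6118461 ,   0.        , 322.87933836],
       [  0.        , 387.6118461 , 199.95909805],
       [  0.        ,   0.        ,   1.        ]]), 'k1': -0.013118102010715052, 'rvec': array([ 0.36191434, -2.43291931,  1.65526664]), 'tvec': array([485.73086572, 110.22083438, 938.51498497])}
wrist {'K': array([[350.05476412,   0.        , 318.35709658],
       [  0.        , 350.05476412, 201.83041984],
       [  0.        ,   0.        ,   1.        ]]), 'k1': -0.009158231499157544, 'T_tool_cam': array([[ 9.99999448e-01, -3.26472896e-04, -9.98927256e-04,
        -1.03648447e+00],
       [ 5.69084447e-04,  9.67321634e-01,  2.53551833e-01,
        -6.92223551e+01],
       [ 8.83506144e-04, -2.53552262e-01,  9.67321286e-01,
        -1.61779887e+02],
       [ 0.00000000e+00,  0.00000000e+00,  0.00000000e+00,
         1.00000000e+00]])}
```

View pics/scene0.png

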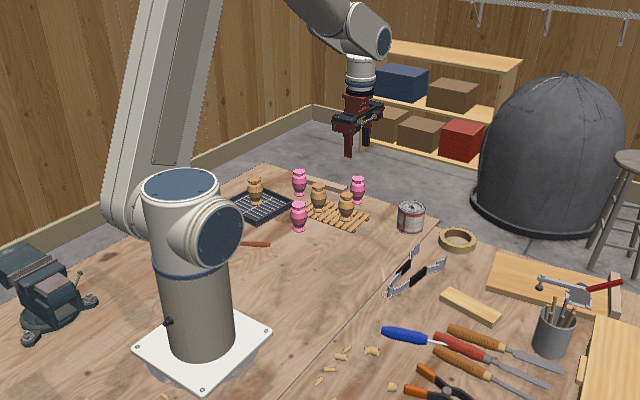

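View pics/side0.png

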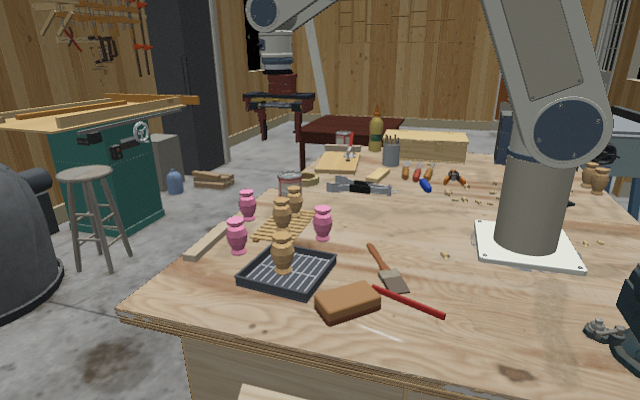

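View pics/wrist0.png

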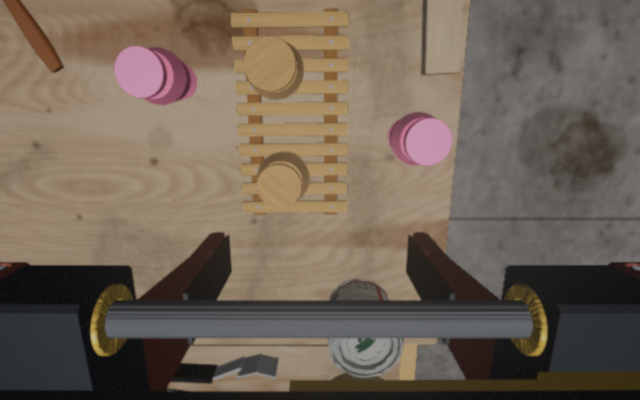

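The scene view shows the tray with a tan foot at about (255,190), the rack with two tan feet at (319,195) and (345,205), three pink lookalikes, and the tongs at (415,272). I'll enlarge these for measurement.

```bash
cat > h.py <<'E'
import numpy as np, cv2
from workcell import *
from scipy.spatial.transform import Rotation as R
def und(p,c):
    d=(np.array(p,float)-[c["K"][0,2],c["K"][1,2]])/c["K"][0,0]
    u=d.copy()
    for _ in range(20): u=d/(1+c["k1"]*(u@u))
    return u
def pose(n,o=None):
    c=camera_params(n)
    if n=="wrist":
        T=c["T_tool_cam"]; Rt=R.from_rotvec(o["orientation"]).as_matrix()
        return c,Rt@T[:3,:3],Rt@T[:3,3]+o["ee_pos"]
    Rm=R.from_rotvec(c["rvec"]).as_matrix()
    return c,Rm.T,-Rm.T@c["tvec"]
def ray(n,p,o=None):
    c,A,C=pose(n,o); u=und(p,c); return C,A@np.array([u[0],u[1],1])
def onz(n,p,z,o=None):
    C,d=ray(n,p,o); return C+d*(z-C[2])/d[2]
def tri(rs):
    A=np.zeros((3,3));b=np.zeros(3)
    for C,d in rs:
        d=d/np.linalg.norm(d);P=np.eye(3)-np.outer(d,d);A+=P;b+=P@C
    return np.linalg.solve(A,b)
def proj(n,X,o=None):
    c,A,C=pose(n,o); v=A.T@(np.array(X,float)-C); u=v[:2]/v[2]; u=u*(1+c["k1"]*(u@u))
    return u*c["K"][0,0]+[c["K"][0,2],c["K"][1,2]]
def crop(n,x0,y0,x1,y1,s,name,src=None):
    im=(get_image(n) if src is None else cv2.imread(src)[:,:,::-1])
    cv2.imwrite(name,cv2.resize(im[y0:y1,x0:x1,::-1],None,fx=s,fy=s,interpolation=cv2.INTER_CUBIC))
E
python3 - <<'E'
from h import *
crop("scene",370,230,470,305,8,"pics/a.png","pics/scene0.png")
crop("scene",220,160,380,240,5,"pics/b.png","pics/scene0.png")
crop("side",220,170,400,305,4.4,"pics/c.png","pics/side0.png")
E
```

```text
(no output)
```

View pics/a.png

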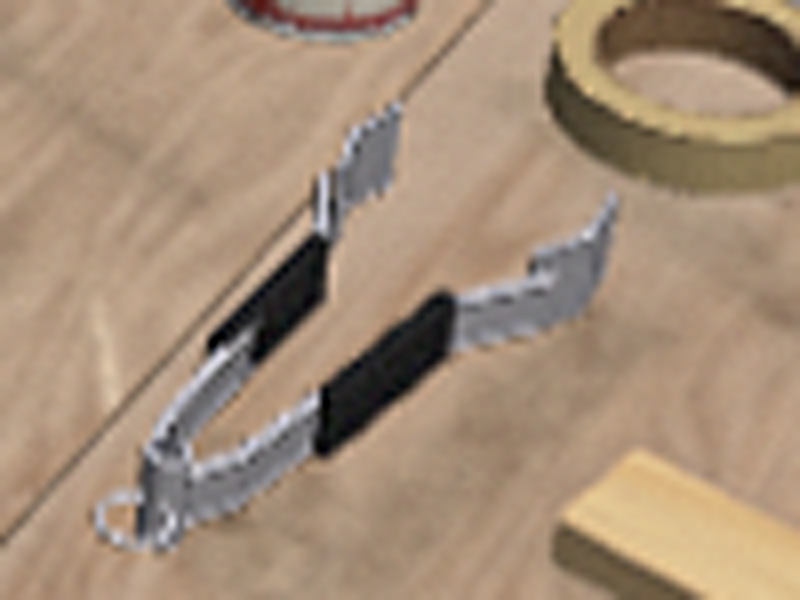

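View pics/b.png

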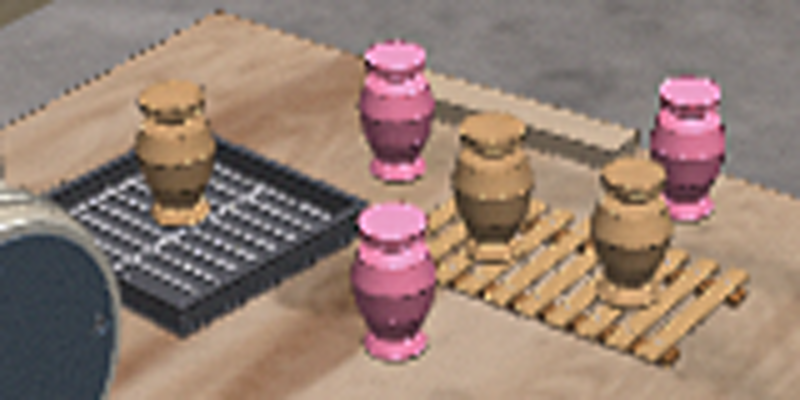

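View pics/c.png

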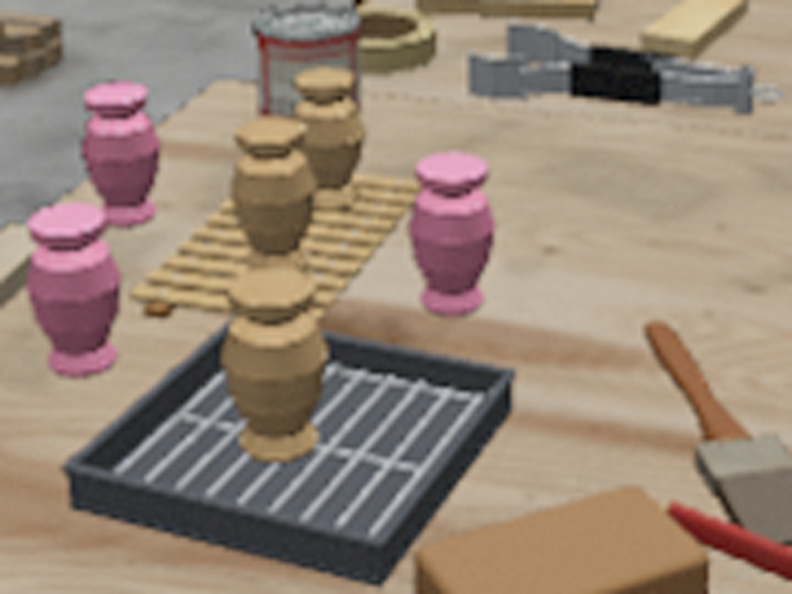

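```bash
python3 - <<'E'
from h import *
np.set_printoptions(precision=1,suppress=True)
s=lambda x,y:(370+x/8,230+y/8)
b=lambda x,y:(220+x/5,160+y/5)
c=lambda x,y:(220+x/4.4,170+y/4.4)
print("pivot",onz("scene",s(165,455),34))
for n,p in dict(Lback=(213,340),Lfront=(322,237),Rback=(320,395),Rfront=(447,293)).items(): print(n,onz("scene",s(*p),31))
for n,p in dict(Lhead=(398,105),Rhead=(613,198)).items(): print(n,onz("scene",s(*p),34))
print("foot",tri([ray("scene",b(172,93)),ray("side",c(273,288))]),onz("scene",b(172,93),97),onz("side",c(273,288),97))
print("r1",onz("scene",b(493,127),97),onz("side",c(270,138),97)); print("r2",onz("scene",b(635,171),97),onz("side",c(324,80),97))
for p in ((67,468),(382,575),(513,375),(232,322)): print("tray",onz("side",c(*p),25))
for p in((397,53),(395,218),(690,87)): print("pink",onz("scene",b(*p),85))
for p in((420,565),(540,605),(410,550),(640,490),(705,555)):print("sand",onz("side",c(*p),36))
print("tin",onz("scene",(411,206),77))
for p in((655,325),(720,440)):print("brush",onz("side",c(*p),5))
E
```

```text
pivot [ 358.6 -263.6   34. ]
Lback [ 420.  -248.8   31. ]
Lfront [ 488.4 -253.5   31. ]
Rback [ 414.4 -288.    31. ]
Rfront [ 484. -299.   31.]
Lhead [ 567.3 -243.9   34. ]
Rhead [ 558.5 -324.1   34. ]
foot [507.4 285.3  94.8] [506.8 283.7  97. ] [503.7 291.6  97. ]
r1 [584.  99.  97.] [578.6 118.6  97. ]
r2 [587.    1.5  97. ] [584.5  19.8  97. ]
tray [582.3 355.1  25. ]
tray [417.6 389.8  25. ]
tray [409.8 215.6  25. ]
tray [568.3 203.2  25. ]
pink [650.  218.9  85. ]
pink [479.7  95.   85. ]
pink [718.1  41.1  85. ]
sand [399.8 393.3  36. ]
sand [346.9 404.6  36. ]
sand [407.  384.8  36. ]
sand [325.6 315.1  36. ]
sand [290.9 354.   36. ]
tin [ 665.2 -166.8   77. ]
brush [358.5 106.1   5. ]
brush [305.3 214.6   5. ]
```

Tongs are at roughly (452,-272) heading about -6°. The foot meant is the tan one in the tray: scene (254,178), side (282,236). The other two tan ones are on the rack, and the pink ones are decoys. First I'll move above the tongs and turn.

Emit:
arm_command([
  [[-1.7,2.7,0],0],
  [[-1.7,2.7,0],0],
  [[-1.7,2.7,0],0],
  [[-1.7,2.7,0],0],
  [[-1.7,2.7,0],0],
  [[-1.7,2.7,0],0],
  [[-1.7,2.7,0],0],
  [[-1.7,2.7,0],0],
  [[-1.7,2.7,0],0],
  [[-1.7,2.7,0],0],
  [[0,0,0],8],
  [[0,0,0],8],
  [[0,0,0],8],
  [[0,0,0],8],
  [[0,0,0],8],
  [[0,0,0],8],
  [[0,0,0],8],
  [[0,0,0],8],
  [[0,0,0],8],
  [[0,0,0],8],
])

```text
t: 2.15
ee_pos: [444.4, -279.3, 217.8]
orientation: [2.349, -2.082, -0.013]
ft_force: [0.1, 0.5, 0.3]
width: 88.1
```

Emit:
arm_command([
  [[0,0,0],8],
  [[0,0,0],8],
  [[0,0,0],0],
  [[0,0,0],0],
])

```text
t: 2.55
ee_pos: [443.8, -278.8, 217.0]
orientation: [2.023, -2.398, -0.015]
ft_force: [0.2, -0.1, 0.0]
width: 87.8
```

```bash
python3 - <<'E'
from h import *
o=get_obs();print(o["t"],o["ee_pos"],R.from_rotvec(o["orientation"]).as_matrix().round(3).tolist(),o["qpos"])
np.save("o1.npy",np.r_[o["ee_pos"],o["orientation"]])
cv2.imwrite("pics/w1.png",get_image("wrist")[:,:,::-1])
E
```

```text
2.55 [ 443.78383522 -278.83290407  217.0175058 ] [[-0.168, -0.986, -0.01], [-0.986, 0.168, 0.005], [-0.003, 0.01, -1.0]] [-5.82772905e-01  2.87691088e-01  1.84983153e+00 -1.81057517e-03
  1.01463771e+00  1.15794686e+00]
```

View pics/w1.png

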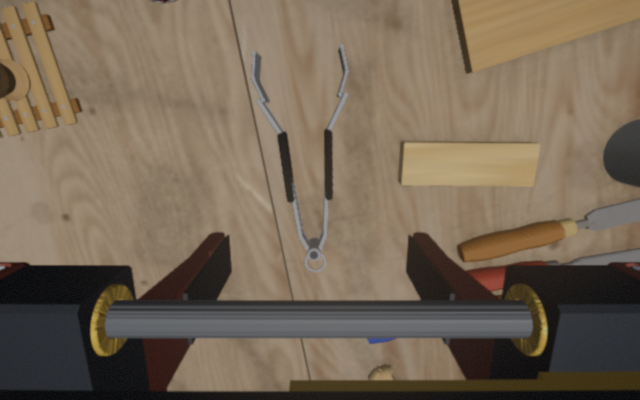

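```bash
python3 - <<'E'
from h import *
crop("wrist",235,35,365,275,2.5,"pics/w1c.png","pics/w1.png")
E
```

```text
(no output)
```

View pics/w1c.png

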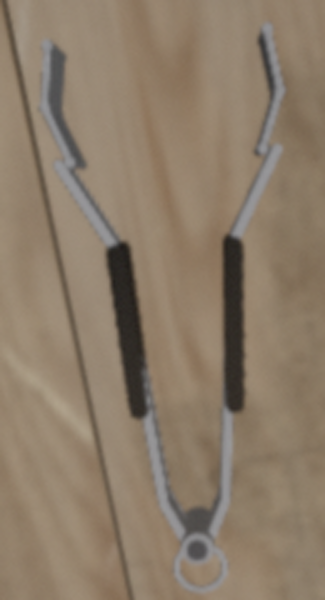

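```bash
python3 - <<'E'
from h import *
np.set_printoptions(precision=1,suppress=True)
a=np.load("o1.npy");o=dict(ee_pos=a[:3],orientation=a[3:])
f=lambda x,y,z:onz("wrist",(235+x/2.5,35+y/2.5),z,o)
gl=(f(118,243,31)+f(138,415,31))/2; gr=(f(233,238,31)+f(235,408,31))/2
print("grips",gl,gr,np.linalg.norm(gl-gr),(gl+gr)/2)
v=[f(45,103,34),f(280,92,34)];print("V",v,np.linalg.norm(v[0]-v[1]),sum(v)/2)
p=f(198,545,34);print("piv",p, f(198,520,34))
d=(sum(v)/2-p);print("head",np.degrees(np.arctan2(d[1],d[0])),np.linalg.norm(d[:2]))
d=(sum(v)/2-(gl+gr)/2);print("head",np.degrees(np.arctan2(d[1],d[0])),np.linalg.norm(d[:2]))
for w in(gl-gr,v[0]-v[1],): print(np.degrees(np.arctan2(w[1],w[0]))-90)
Rt=R.from_rotvec(o["orientation"]).as_matrix()
print("toolheading",np.degrees(np.arctan2(-Rt[1,1],-Rt[0,1])), Rt.T@((gl+gr)/2-a[:3]))
E
```

```text
grips [ 459.3 -248.4   31. ] [ 454.6 -290.6   31. ] 42.41800806031269 [ 457.  -269.5   31. ]
V [array([ 549.2, -234.7,   34. ]), array([ 538.2, -321.4,   34. ])] 87.36244272190709 [ 543.7 -278.1   34. ]
piv [ 364.8 -260.3   34. ] [ 376.1 -262.3   34. ]
head -5.661064894786603 179.70569834063406
head -5.645197129473126 87.11768771387459
-6.394812775663425
-7.212813599747463
toolheading -9.679826120442057 [-10.9 -13.4 185.9]
```

Emit:
arm_command([
  [[-1.1,-1.0,0],-3.5],
  [[0,0,2.5],0],
  [[0,0,2.5],0],
  [[0,0,2.5],0],
  [[0,0,2.5],0],
  [[0,0,2.5],0],
  [[0,0,2],0],
  [[0,0,0],0],
  [[0,0,0],0],
])

```text
t: 3.5
ee_pos: [456.6, -269.9, 68.6]
orientation: [2.128, -2.307, -0.009]
ft_force: [1.1, -0.7, -0.1]
width: 88.0
```

```bash
cat > st.py <<'E'
from h import *
import sys
o=get_obs();Rt=R.from_rotvec(o["orientation"]).as_matrix()
print(o["t"].__round__(2),o["ee_pos"].round(1),"heading",np.degrees(np.arctan2(-Rt[1,1],-Rt[0,1])).round(2),"tilt",Rt[2].round(3),"w",round(o["width"],1),"F",o["ft_force"].round(1))
print(Rt.round(3).tolist(), o["qpos"].round(2))
if len(sys.argv)>2: cv2.imwrite(sys.argv[2],get_image(sys.argv[1])[:,:,::-1])
E
python3 st.py wrist pics/w2.png
```

```text
3.5 [ 456.6 -269.9   68.6] heading -4.64 tilt [-0.002  0.006 -1.   ] w 88.0 F [ 1.1 -0.7 -0.1]
[[-0.081, -0.997, -0.006], [-0.997, 0.081, 0.002], [-0.002, 0.006, -1.0]] [-0.56  0.52  1.92 -0.    0.7   1.1 ]
```

View pics/w2.png

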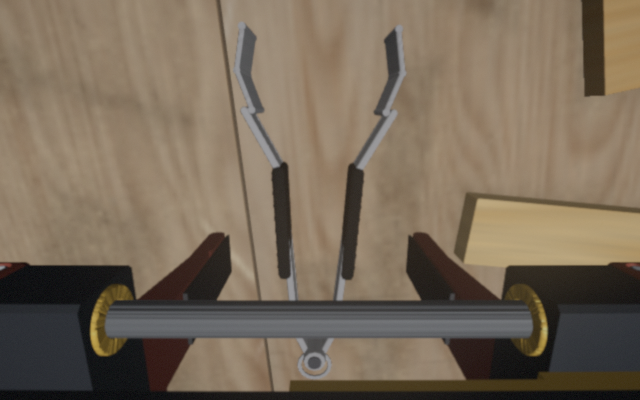

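```bash
python3 - <<'E'
from h import *
np.set_printoptions(precision=1,suppress=True)
o=get_obs()
f=lambda x,y,z:onz("wrist",(x,y),z,o)
v=[f(237,70,34),f(405,71,34)]; m=sum(v)/2; p=f(314,362,34)
print(v,np.linalg.norm(v[0]-v[1]),m,p)
gl=[f(280,165,31),f(285,277,31)];gr=[f(356,166,31),f(348,279,31)]
g=(sum(gl)+sum(gr))/4;print("g",g,np.linalg.norm(gl[0]-gl[1]),np.linalg.norm(sum(gl)-sum(gr))/2)
d=m-p;print(np.degrees(np.arctan2(d[1],d[0])),np.linalg.norm(d[:2]))
d=v[0]-v[1];print(np.degrees(np.arctan2(d[1],d[0]))-90)
Rt=R.from_rotvec(o["orientation"]).as_matrix()
for q in(g,m-90*(m-p)/np.linalg.norm(m-p)): print(q,Rt.T@(q-o["ee_pos"]))
E
```

```text
[array([ 547.9, -234. ,   34. ]), array([ 540.2, -322.4,   34. ])] 88.7054215265525 [ 544.1 -278.2   34. ] [ 363.3 -259.1   34. ]
g [ 458.  -269.1   31. ] 70.55191351759132 41.513081193719295
-6.036963957184281 181.80219655852702
-5.007730482554692
[ 458.  -269.1   31. ] [-0.9 -1.6 37.8]
[ 454.6 -268.8   34. ] [-0.9  1.9 34.8]
```

Emit:
arm_command([
  [[-0.1,0,2],1.0],
  [[0,0,2],0],
  [[0,0,1.3],0],
  [[0,0,0.5],0],
  [[0,0,0],0],
])

```text
t: 4.05
ee_pos: [460.9, -271.6, 15.0]
orientation: [-2.112, 2.326, -0.008]
ft_force: [0.7, -0.9, -0.3]
width: 88.2
```

```bash
python3 st.py
```

```text
4.05 [ 460.9 -271.6   15. ] heading -5.52 tilt [ 0.003 -0.004 -1.   ] w 88.2 F [ 0.7 -0.9 -0.3]
[[-0.096, -0.995, 0.004], [-0.995, 0.096, -0.004], [0.003, -0.004, -1.0]] [-0.55  0.62  1.93 -0.    0.59  1.12]
```

Emit:
arm_command([
  [[-0.1,0.5,0.6],0],
  [[0,0,0.3],0],
  [[0,0,0],0],
])

```text
t: 4.35
ee_pos: [456.7, -270.7, 7.0]
orientation: [-2.112, 2.325, -0.013]
ft_force: [0.2, 0.3, -0.3]
width: 87.8
```

```bash
python3 st.py wrist pics/w3.png
```

```text
4.35 [ 456.7 -270.7    7. ] heading -5.5 tilt [ 0.005 -0.007 -1.   ] w 87.8 F [ 0.2  0.3 -0.3]
[[-0.096, -0.995, 0.006], [-0.995, 0.096, -0.005], [0.005, -0.007, -1.0]] [-0.56  0.63  1.94 -0.    0.56  1.11]
```

View pics/w3.png

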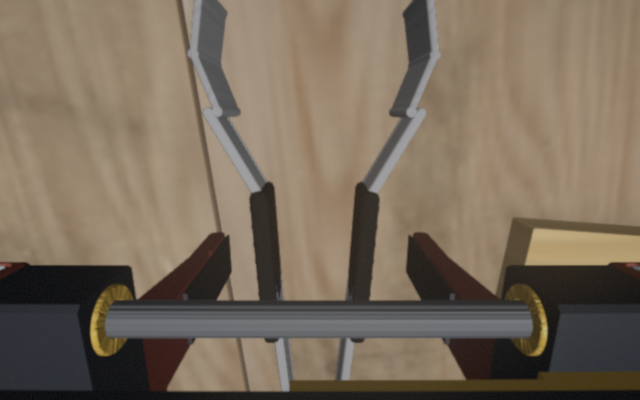

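Emit:
arm_command([
  [[0,0,0.3],0],
  [[0,0,0],0],
  [[0,0,0],0],
])

```text
t: 4.7
ee_pos: [457.1, -270.9, 4.4]
orientation: [-2.111, 2.325, -0.014]
ft_force: [-0.7, -0.2, 0.1]
width: 87.9
```

Emit:
arm_command([
  [[0,0,0],0],
  [[0,0,0],0],
  [[0,0,0],0],
  [[0,0,0],0],
  [[0,0,0],0],
  [[0,0,0],0],
  [[0,0,0],0],
  [[0,0,0],0],
], gripper=0.5)

```text
t: 5.5
ee_pos: [457.4, -271.1, 4.6]
orientation: [-2.111, 2.325, -0.015]
ft_force: [0.3, 0.3, -0.5]
width: 44.0
```

```bash
python3 st.py wrist pics/w4.png
```

```text
5.5 [ 457.4 -271.1    4.6] heading -5.51 tilt [ 0.005 -0.008 -1.   ] w 44.0 F [ 0.3  0.3 -0.5]
[[-0.096, -0.995, 0.007], [-0.995, 0.096, -0.006], [0.005, -0.008, -1.0]] [-0.56  0.64  1.94 -0.    0.56  1.11]
```

View pics/w4.png

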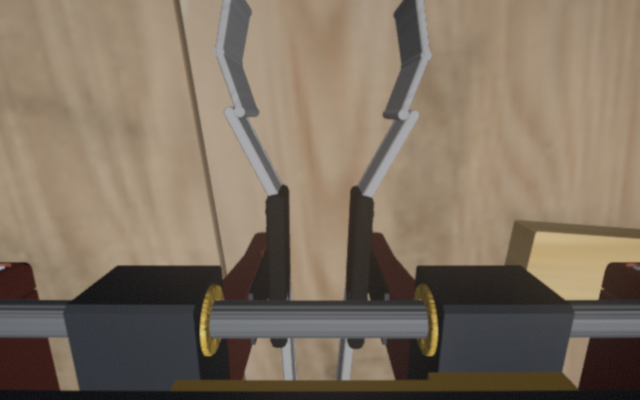

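The fingers hold both grips at 44 mm, and the heads at (220,55) and (425,55) are open and symmetric. Next I lift.

Emit:
arm_command([
  [[0,0,-0.5],0],
  [[0,0,-1],0],
  [[0,0,-1.5],0],
  [[0,0,-2],0],
  [[0,0,-2],0],
  [[0,0,-2.5],0],
  [[0,0,-2.5],0],
  [[0,0,-2.5],0],
  [[0,0,-2.5],0],
  [[0,0,-2],0],
  [[0,0,-2],0],
  [[0,0,-1.5],0],
  [[0,0,-1],0],
  [[0,0,0],0],
  [[0,0,0],0],
])

```text
t: 7.05
ee_pos: [452.7, -267.8, 257.6]
orientation: [-2.112, 2.324, -0.017]
ft_force: [-0.5, -0.0, -0.4]
width: 44.0
```

```bash
python3 st.py wrist pics/w5.png; python3 - <<'E'
from h import *
crop("scene",330,120,530,270,4,"pics/s5.png")
E
```

```text
7.05 [ 452.7 -267.8  257.6] heading -5.46 tilt [ 0.006 -0.009 -1.   ] w 44.0 F [-0.5 -0.  -0.4]
[[-0.095, -0.995, 0.009], [-0.995, 0.095, -0.007], [0.006, -0.009, -1.0]] [-0.56  0.23  1.82 -0.    1.08  1.11]
```

View pics/w5.png

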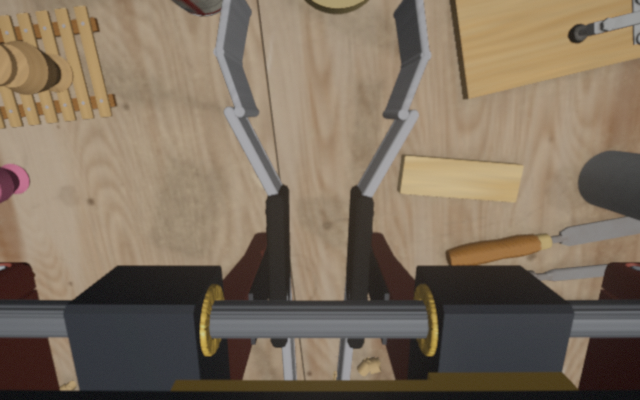

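View pics/s5.png

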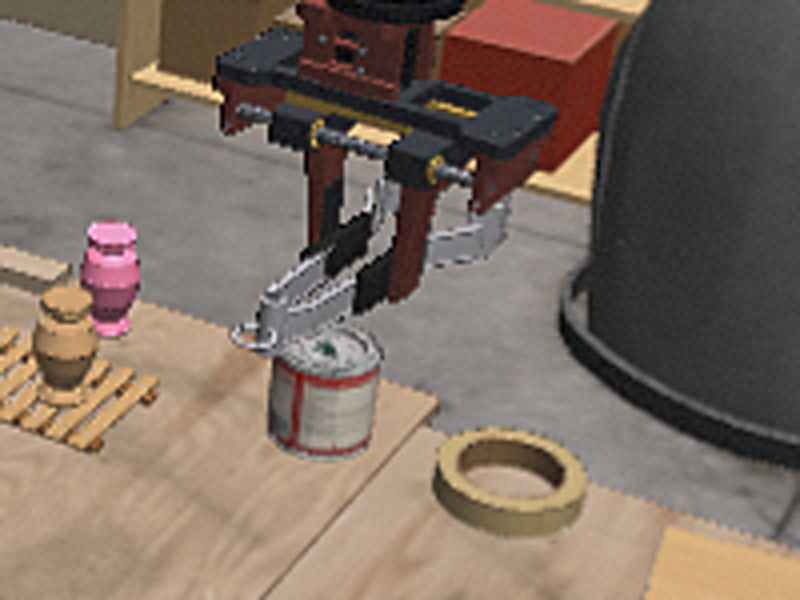

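Emit:
arm_command([
  [[-1,0.25,0],0],
  [[-2,0.5,0],0],
  [[-3,0.8,0],0],
  [[-3,0.8,0],0],
  [[-3,0.8,0],0],
  [[-3,0.8,0],0],
  [[-3,0.8,0],0],
  [[-3,0.8,0],0],
  [[-3,0.8,0],0],
  [[-3,0.8,0],0],
  [[-3,0.8,0],0],
  [[-3,0.8,0],0],
  [[-3,0.8,0],0],
  [[-3,0.8,0],0],
  [[-3,0.8,0],0],
  [[-2.5,0.6,0],0],
  [[-1.5,0.4,0],0],
  [[-1,0.2,0],0],
  [[0,0,0],0],
])

```text
t: 9.05
ee_pos: [356.2, 236.7, 242.3]
orientation: [2.101, -2.313, -0.014]
ft_force: [-0.5, 0.4, -0.2]
width: 43.5
```

Emit:
arm_command([
  [[0,0,0],-2],
  [[0,0,0],-4],
  [[0,0,0],-5],
  [[0,0,0],-6],
  [[0,0,0],-6],
  [[0,0,0],-5],
  [[0,0,0],-4],
  [[0,0,0],-2],
  [[0,0,0],0],
  [[0,0,0],0],
])

```text
t: 10.05
ee_pos: [353.7, 228.4, 239.1]
orientation: [2.695, -1.571, -0.025]
ft_force: [-0.2, -0.3, -1.5]
width: 44.1
```

```bash
python3 st.py wrist pics/w6.png
```

```text
10.05 [353.7 228.4 239.1] heading 29.52 tilt [-0.003  0.027 -1.   ] w 44.1 F [-0.2 -0.3 -1.5]
[[0.493, -0.87, -0.025], [-0.87, -0.492, -0.011], [-0.003, 0.027, -1.0]] [0.54 0.11 2.03 0.   1.04 1.6 ]
```

View pics/w6.png

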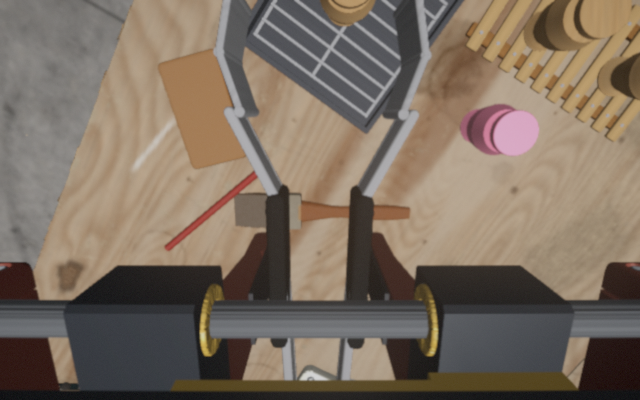

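Emit:
arm_command([
  [[0.8,0,0],0],
  [[1.0,0,1],0],
  [[0.7,0,2],0],
  [[0,0,2.5],0],
  [[0,0,2.5],0],
  [[0,0,2.5],0],
  [[0,0,2.5],0],
  [[0,0,1.5],0],
  [[0,0,1],0],
  [[0,0,0],0],
  [[0,0,0],0],
])

```text
t: 11.2
ee_pos: [365.4, 197.7, 75.2]
orientation: [2.691, -1.579, -0.023]
ft_force: [-0.1, 0.9, -1.3]
width: 44.2
```

```bash
python3 st.py wrist pics/w7.png;  python3 - <<'E'
from h import *
crop("side",200,130,460,325,3,"pics/s7.png")
E
```

```text
11.2 [365.4 197.7  75.2] heading 29.18 tilt [-0.002  0.026 -1.   ] w 44.2 F [-0.1  0.9 -1.3]
[[0.488, -0.873, -0.024], [-0.873, -0.487, -0.011], [-0.002, 0.026, -1.0]] [0.47 0.4  2.15 0.   0.61 1.53]
```

View pics/w7.png

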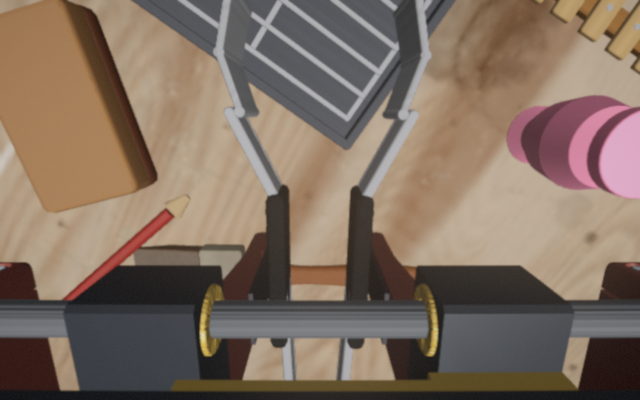

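View pics/s7.png

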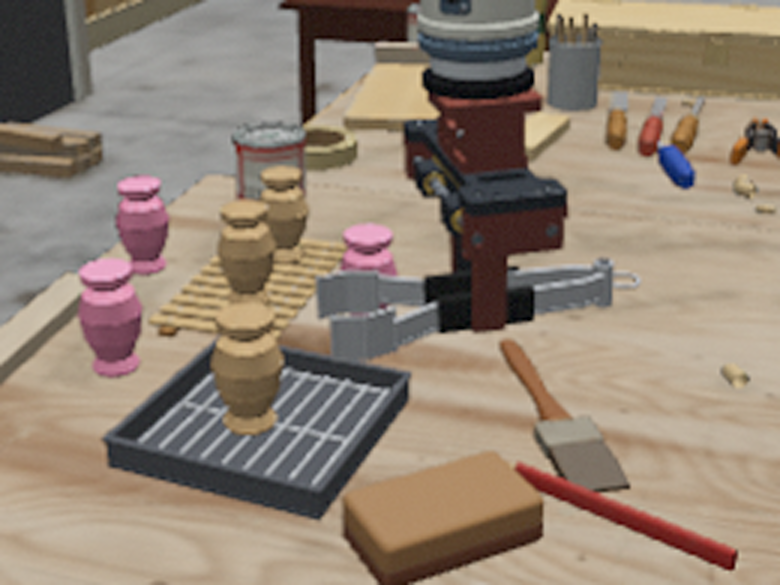

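Clear view: the sideways line is off and the foot is just outside the wrist picture. I'll raise, fly over it, centre the heads on the foot by the wrist camera, and lower from above.

Emit:
arm_command([
  [[0,0,-1.5],0],
  [[-0.2,0,-2.5],0],
  [[-0.3,0,-2.5],0],
  [[-0.2,-1,-1],0],
  [[0,-2,0],0],
  [[0,-2,0],0],
  [[0,-1.5,0],0],
  [[0,-0.7,0],0],
  [[0,0,0],0],
  [[0,0,0],0],
])

```text
t: 12.3
ee_pos: [431.2, 243.0, 161.1]
orientation: [2.704, -1.584, -0.009]
ft_force: [0.3, -0.0, -0.4]
width: 44.4
```

```bash
python3 st.py wrist pics/w8.png
```

```text
12.3 [431.2 243.  161.1] heading 29.27 tilt [-0.001  0.009 -1.   ] w 44.4 F [ 0.3 -0.  -0.4]
[[0.489, -0.872, -0.009], [-0.872, -0.489, -0.004], [-0.001, 0.009, -1.0]] [0.49 0.33 1.95 0.   0.87 1.55]
```

View pics/w8.png

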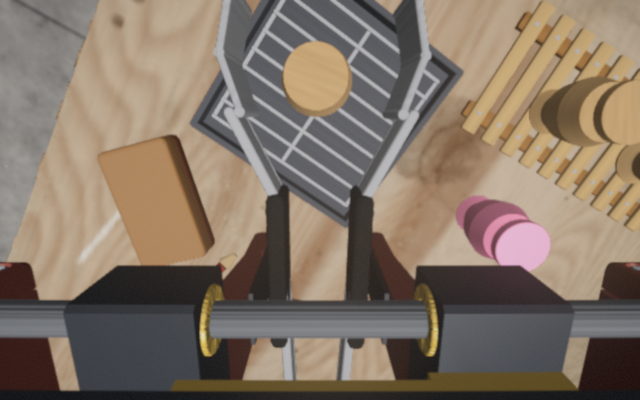

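```bash
python3 - <<'E'
from h import *
np.set_printoptions(precision=1,suppress=True)
o=get_obs();Rt=R.from_rotvec(o["orientation"]).as_matrix();t=lambda X:Rt.T@(X-o["ee_pos"])
f=onz("wrist",(316,75),97,o);print("foot",f,t(f))
zt=o["ee_pos"][2]+29
a=onz("wrist",(218,53),zt,o);b=onz("wrist",(429,54),zt,o);print(t(a),t(b),t((a+b)/2),np.linalg.norm(a-b))
tip=[onz("wrist",p,zt,o) for p in((236,110),(410,112))];print([t(x) for x in tip])
im=get_image("wrist");m=cv2.inRange(cv2.cvtColor(im,cv2.COLOR_RGB2HSV),(8,90,90),(25,255,255));m[:, :250]=0;m[:,380:]=0;m[130:]=0
M=cv2.moments(m,True);print(M["m10"]/M["m00"],M["m01"]/M["m00"],cv2.boundingRect(m))
# overlay predicted tongs center
E
```

```text
foot [506.9 288.   97. ] [ -2.2 -88.7  63.2]
[-36.1 -87.6 -29.8] [ 38.1 -87.2 -29.9] [  1.  -87.4 -29.8] 74.16462898029921
[array([-30.9, -68.2, -29.6]), array([ 32.7, -67.4, -29.7])]
315.3207593088343 77.39790703334144 (250, 0, 102, 116)
```

Emit:
arm_command([
  [[-0.3,-0.1,0.8],0],
  [[0,0,1.5],0],
  [[0,0,1.5],0],
  [[0,0,0.8],0],
  [[0,0,0.2],0],
  [[0,0,0],0],
  [[0,0,0],0],
])

```text
t: 13.1
ee_pos: [427.3, 245.2, 109.9]
orientation: [2.702, -1.583, -0.011]
ft_force: [0.7, 0.5, -0.9]
width: 43.7
```

```bash
python3 st.py wrist pics/w9.png
```

```text
13.1 [427.3 245.2 109.9] heading 29.26 tilt [-0.001  0.012 -1.   ] w 43.7 F [ 0.7  0.5 -0.9]
[[0.489, -0.872, -0.011], [-0.872, -0.489, -0.005], [-0.001, 0.012, -1.0]] [0.5  0.41 1.99 0.   0.76 1.56]
```

View pics/w9.png

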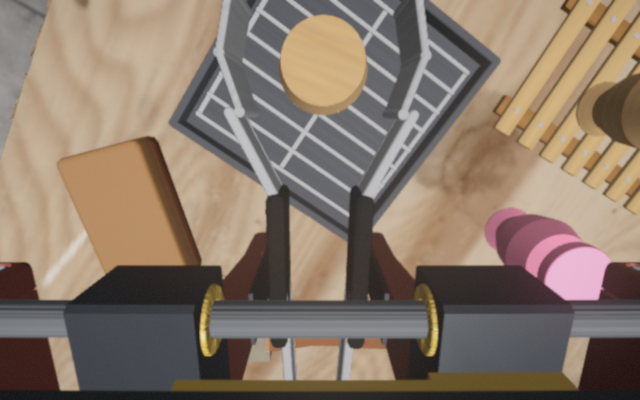

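```bash
python3 - <<'E'
from h import *
np.set_printoptions(precision=1,suppress=True)
o=get_obs();Rt=R.from_rotvec(o["orientation"]).as_matrix();t=lambda X:Rt.T@(X-o["ee_pos"])
f=onz("wrist",(323,60),97,o);print("foot",f,t(f))
zt=o["ee_pos"][2]+29
a=onz("wrist",(218,53),zt,o);b=onz("wrist",(429,54),zt,o);print(t((a+b)/2))
print(onz("wrist",(279,60),97,o)-onz("wrist",(367,60),97,o))
E
```

```text
foot [507.  288.3  97. ] [  1.4 -90.6  11.9]
[  1.  -87.4 -30. ]
[-20.   35.7   0. ]
```

Emit:
arm_command([
  [[0,-0.2,0.7],0],
  [[0,-0.1,1],0],
  [[0,0,1],0],
  [[0,0,0.3],0],
  [[0,0,0],0],
  [[0,0,0],0],
])

```text
t: 13.75
ee_pos: [430.5, 247.0, 77.8]
orientation: [2.703, -1.584, -0.01]
ft_force: [-0.4, -0.6, -0.6]
width: 44.3
```

```bash
python3 st.py wrist pics/w10.png
```

```text
13.75 [430.5 247.   77.8] heading 29.25 tilt [-0.001  0.01  -1.   ] w 44.3 F [-0.4 -0.6 -0.6]
[[0.489, -0.872, -0.009], [-0.872, -0.489, -0.004], [-0.001, 0.01, -1.0]] [0.5  0.47 1.99 0.   0.69 1.56]
```

View pics/w10.png

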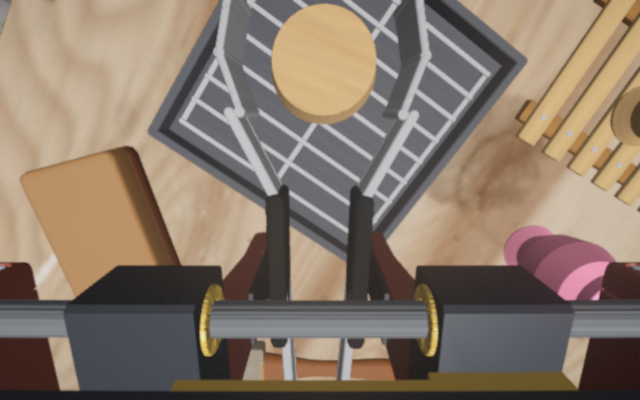

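Emit:
arm_command([
  [[0,0,0.8],0],
  [[0,0,0.9],0],
  [[0,0,0.9],0],
  [[0,0,0.3],0],
  [[0,0,0],0],
  [[0,0,0],0],
])

```text
t: 14.4
ee_pos: [430.3, 246.9, 46.3]
orientation: [2.704, -1.585, -0.009]
ft_force: [-0.3, 0.0, -0.9]
width: 44.4
```

```bash
python3 st.py wrist pics/w11.png;  python3 - <<'E'
from h import *
crop("side",200,130,460,325,3,"pics/s11.png")
E
```

```text
14.4 [430.3 246.9  46.3] heading 29.25 tilt [-0.001  0.01  -1.   ] w 44.4 F [-0.3  0.  -0.9]
[[0.489, -0.872, -0.009], [-0.872, -0.489, -0.004], [-0.001, 0.01, -1.0]] [0.5  0.53 2.   0.   0.62 1.55]
```

View pics/w11.png

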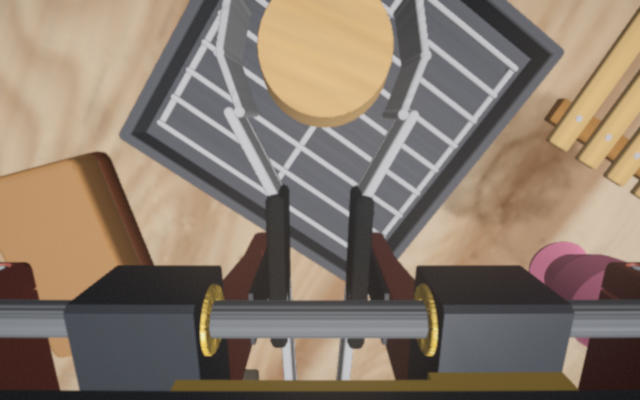

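View pics/s11.png

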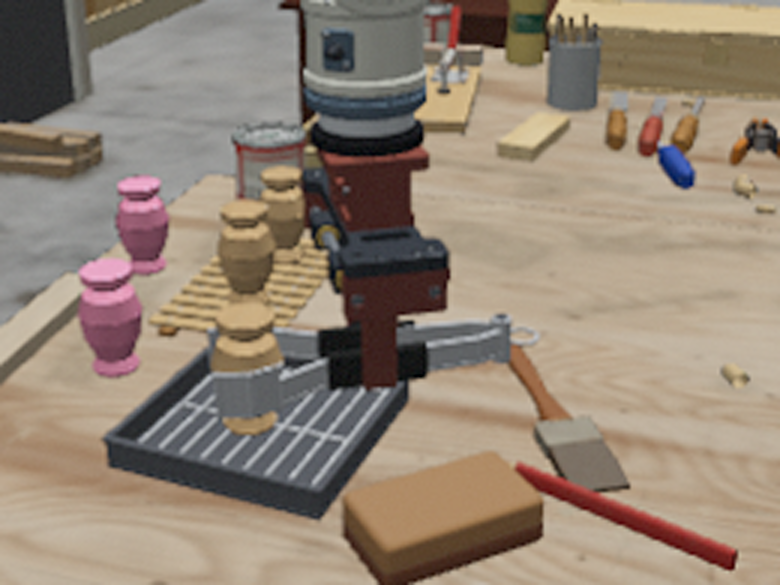

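```bash
python3 - <<'E'
from h import *
np.set_printoptions(precision=1,suppress=True)
o=get_obs();Rt=R.from_rotvec(o["orientation"]).as_matrix()
c=o["ee_pos"]+Rt@np.array([1,-87.4,-12.4]);print(c)
for dx in(-36,):
  for dz in(-17,17):
    p=c+Rt@np.array([dx,0,-dz]);print(p,(proj("side",p)-[200,130])*3)
for z in(12,55,97):print((proj("side",[507,288.3,z])-[200,130])*3)
pt=o["ee_pos"]+Rt@np.array([0,95,-12.4-17]);print("pivot top",(proj("side",pt)-[200,130])*3)
E
python3 - <<'E'
import sys;sys.path.insert(0,'.')
from h import *
crop("side",255,215,335,285,10,"pics/s11b.png")
E
```

```text
[507.3 288.9  58.2]
[489.6 320.3  41.2] [253.  412.5]
[489.9 320.4  75.2] [250.1 367.7]
[249.4 421.8]
[246.5 368.1]
[243.6 313.6]
pivot top [499.4 314. ]
```

View pics/s11b.png

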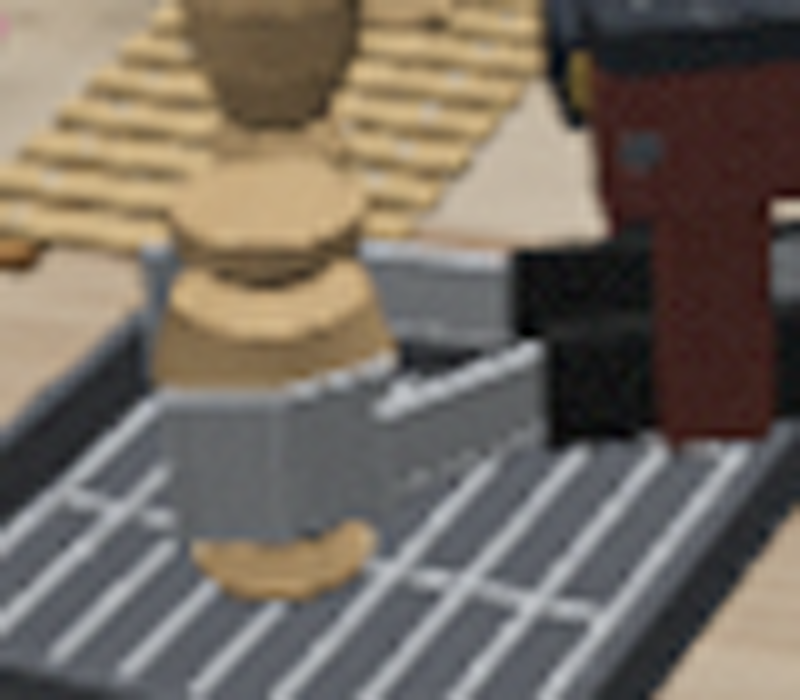

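The heads straddle the belly at centre height (about 58 mm predicted, about 57 mm seen). Squeeze.

Emit:
arm_command([
  [[0,0,0],0],
  [[0,0,0],0],
  [[0,0,0],0],
  [[0,0,0],0],
  [[0,0,0],0],
  [[0,0,0],0],
  [[0,0,0],0],
  [[0,0,0],0],
], gripper=0)

```text
t: 15.35
ee_pos: [430.8, 247.2, 47.3]
orientation: [2.705, -1.585, -0.008]
ft_force: [0.1, -0.3, -1.5]
width: 34.2
```

```bash
python3 st.py wrist pics/w12.png;  python3 - <<'E'
from h import *
crop("side",200,130,460,325,3,"pics/s12.png")
E
```

```text
15.35 [430.8 247.2  47.3] heading 29.25 tilt [-0.001  0.008 -1.   ] w 34.2 F [ 0.1 -0.3 -1.5]
[[0.489, -0.872, -0.008], [-0.872, -0.489, -0.003], [-0.001, 0.008, -1.0]] [0.5  0.53 2.   0.   0.62 1.55]
```

View pics/w12.png

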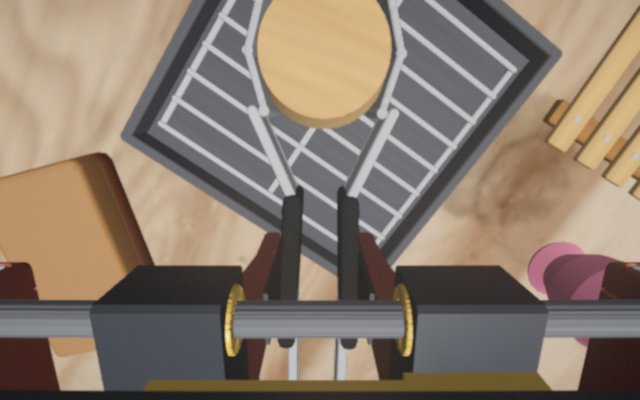

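View pics/s12.png

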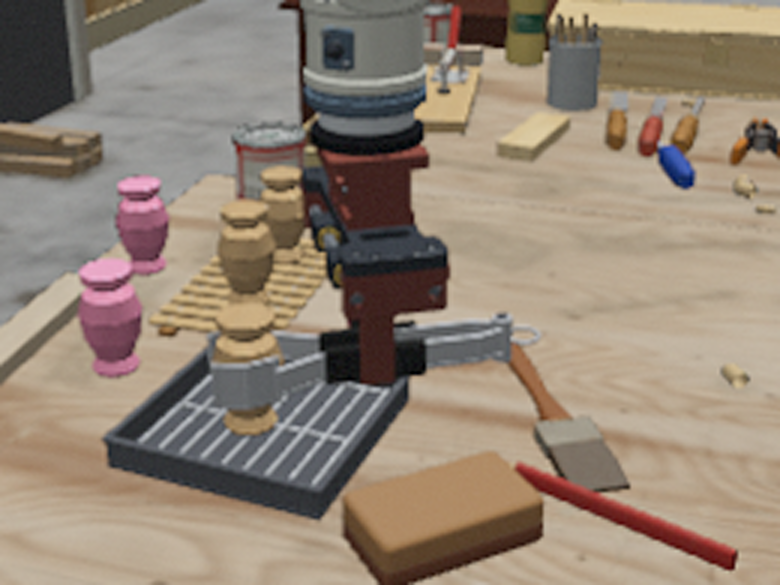

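Width is 34.2 mm and the heads are closed on the foot. Lift gently.

Emit:
arm_command([
  [[0,0,-0.3],0],
  [[0,0,-0.5],0],
  [[0,0,-0.8],0],
  [[0,0,-1],0],
  [[0,0,-1.2],0],
  [[0,0,-1.5],0],
  [[0,0,-1.5],0],
  [[0,0,-1.5],0],
  [[0,0,-1.5],0],
  [[0,0,-1.2],0],
  [[0,0,-1],0],
  [[0,0,-0.8],0],
  [[0,0,-0.4],0],
  [[0,0,0],0],
  [[0,0,0],0],
])

```text
t: 16.95
ee_pos: [431.6, 247.5, 193.1]
orientation: [2.708, -1.587, -0.005]
ft_force: [-0.7, -0.5, -2.5]
width: 34.1
```

```bash
python3 st.py wrist pics/w13.png;  python3 - <<'E'
from h import *
crop("side",200,80,460,275,3,"pics/s13.png")
crop("scene",200,100,400,250,4,"pics/sc13.png")
E
```

```text
16.95 [431.6 247.5 193.1] heading 29.25 tilt [-0.001  0.004 -1.   ] w 34.1 F [-0.7 -0.5 -2.5]
[[0.489, -0.872, -0.004], [-0.872, -0.489, -0.001], [-0.001, 0.004, -1.0]] [0.5  0.28 1.93 0.   0.94 1.56]
```

View pics/w13.png

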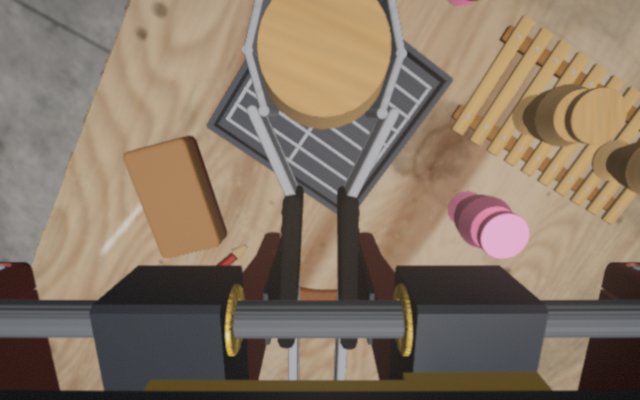

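View pics/s13.png

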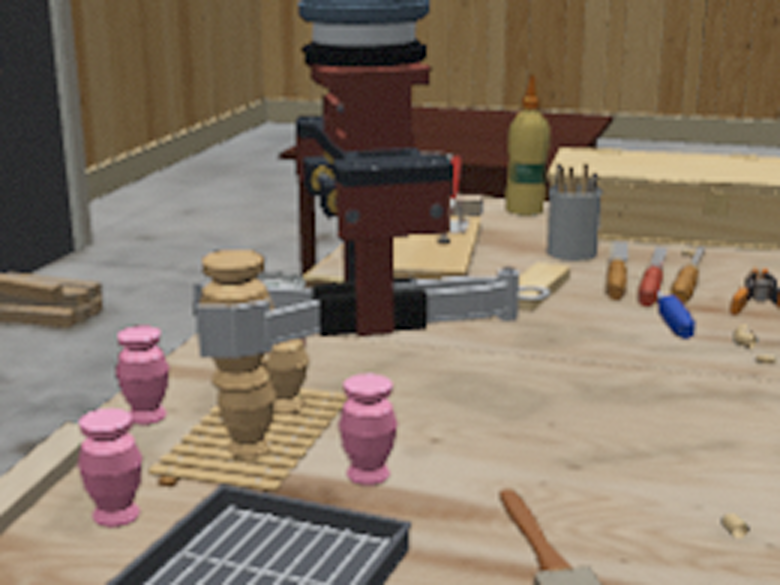

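View pics/sc13.png

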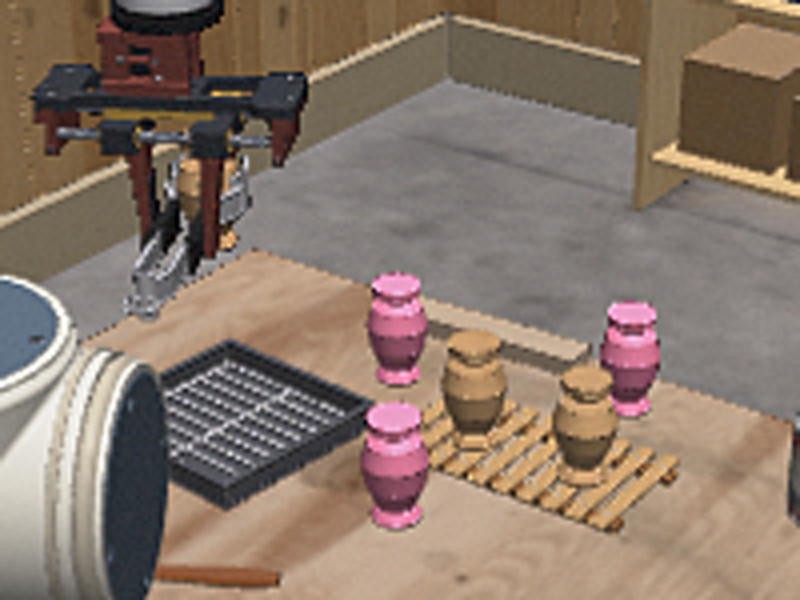

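The foot is held upright about 146 mm above where it stood, and the rack feet haven't moved. I'll let it settle and check it's still before handing in.

Emit:
arm_command([
  [[0,0,0],0],
  [[0,0,0],0],
  [[0,0,0],0],
  [[0,0,0],0],
  [[0,0,0],0],
  [[0,0,0],0],
])

```text
t: 17.7
ee_pos: [430.9, 247.1, 191.5]
orientation: [2.705, -1.586, -0.008]
ft_force: [-0.8, 0.4, -2.0]
width: 33.9
```

```bash
python3 st.py wrist pics/w14.png;python3 - <<'E'
from h import *
o=get_obs();a=cv2.imread("pics/w13.png").astype(int)[0:130,250:400];b=cv2.imread("pics/w14.png").astype(int)[0:130,250:400]
print(np.abs(o["qvel"]).max(),np.abs(a-b).mean(),"foot est",onz("wrist",(324,48),o["ee_pos"][2]+50,o))
c=np.concatenate
s=cv2.cvtColor(cv2.imread("pics/scene0.png"),6);n=cv2.cvtColor(get_image("scene"),7)
d=cv2.absdiff(s,n)[180:240,300:372];print("rack diff",d.mean(),d.max())
print(close_job())
E
```

```text
17.7 [430.9 247.1 191.5] heading 29.25 tilt [-0.001  0.007 -1.   ] w 33.9 F [-0.8  0.4 -2. ]
[[0.489, -0.872, -0.007], [-0.872, -0.489, -0.002], [-0.001, 0.007, -1.0]] [0.5  0.28 1.93 0.   0.94 1.56]
0.0030485392328239306 1.4291794871794872 foot est [506.56631753 288.42128344 241.43992634]
rack diff 1.8261574074074074 30
the job is handed in; nothing more can be done
None
```

I picked up the tongs, lowered their open heads over the tan foot in the tray, squeezed them shut on it and lifted it straight up. I handed the job in at about 17.8 s while holding it over the tray; the close call gives no verdict.

**Last checks:**
- **Grip:** the grips are squeezed to 33.9 mm, which matches "shut on a foot".
- **Height:** the arm rose about 144 mm from the squeeze, so the foot's centre should be near 0.20 m.
- **Position:** the foot is at about (507, 288) mm, roughly 14 mm from my estimate of the tray centre.
- **Upright and still:** the tool tilt is under 0.01 rad. Joint speeds are under 0.004 rad/s, and the foot did not shift between the last two wrist pictures.
- **Other feet:** the rack area in the scene picture is unchanged apart from noise, so the two rack feet have not moved.
- **Bystanders:** the sanding block and paint tin looked in place in the later pictures, but I did not measure them again.

**Disagreement:** in the side view, the heads and the standing foot both appeared about 1 to 4 mm lower than calculated. I put this down to calibration, and it did not affect the grasp.

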